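Make up a spacer pack to the scribed line

ROBOT

A 6-joint arm with a two-finger parallel gripper is mounted at the origin on a cart in front of the work surface, level with it; the furniture and walls round the work are solid. World frame = base frame: x ahead of the robot, y to its left, z up, the work surface at z = 0. Lengths are in m, angles in degrees, forces in N, time in s.
With the tool pointing down it reaches from about 0.35 to 0.875 m from the base axis. Payload 4.2 kg.
Tool frame: the origin (TCP) lies on the centre line of the jaws, within the pads' length; the fingertips stand 22 mm ahead of it and the grasp point (between the pads) lies 3 mm ahead of it (r.tcp_to_tips is the distance from the TCP to the fingertips, in m); z points along the fingers, y is the line along which they close (so a half turn about z gives the same grasp; the last joint's range is limited). The gripper opens to 87 mm and grips with 3 to 60 N. Pads are 19 mm wide; open, the fingers measure 117 mm over their backs; the gripper's body (75 mm by 190 mm) begins 51 mm behind the grasp point.
Start: joints at [-62.246, 22.042, 0.453, 0, -68.411, -14.817], TCP at [0.14, -0.609, 0.245] pointing down, gripper open.
Joint ranges: [-179.83, 179.83], [-69.29, 118.12], [-61.27, 80.66], [-181.25, 117.63], [-171.15, -9.14], [-177.46, 177.46]. Speed limits (degrees/s): [159.86, 159.86, 180, 180, 180, 180].

INTERFACE

Orientations are given as a 3x3 rotation matrix whose columns are the frame's x, y, z axes.
In Python, from station import r gives the robot as it stands.
- The arm moves only by the tool apply_moves, never from a script. Its argument "plan" is a list of rows, each an object with "grip": the opening, from 0 (shut) to 1 (fully open); "offset": the shift along the tool's x, y, z in cm, a list of three; "spin": the turn about the tool's z in rad. A call has 1 to 5 rows; each row is the pose to reach, as a shift and turn from the pose commanded when the call began, along the tool's axes at that moment; what a row does not reach only later rows make up. A row lasts 1/10 s, in which the tool goes at most 50 mm and 8.59 degrees, less where a joint would pass 70% of its speed; a pose out of reach is approached as far as the arm can. A call with a gripper value outside its range is refused whole. The fingers move at their own pace and stop on an object; the grip force is fixed at half the most. Time passes only in rows, so rows that repeat a pose let the fingers close. It gives the time, the measured TCP pose, the force, the opening and the grip force at its end, in the units of the state.
- r.sense(): the state, without advancing time (a new reading comes with each control period).
- r.capture(name): name is "side" or "top"; returns a dict with "img" (420x560x3 uint8, blue, green, red), "depth" (420x560 float32, m along the optical axis (not along the pixel's ray), 0 where there is no reading), "mtx" (3x3 intrinsics, pixels), "R" (3x3) and "t" (3): a world point X has camera coordinates R X + t. Camera axes: x right, y down, z forward; pixel columns grow to the right and rows downward; lengths in m; the calibration is good to about 2 mm. A picture is of the moment at which its call begins.
- r.finish_job(): hands the job in; it is judged then, once.
The state is a dict: "time_s": time; "joints": joint angles; "joint_velocities": joint speeds; "effort": joint torques, N m; "tcp_pos": TCP position; "ee_rot": TCP orientation; "wrist_force": force on the tool from outside, world axes, zero at the start; "moment": the same for the moment, N m; "gripper_width": opening from 0.0 (shut) to 1.0 (fully open); "gripper_force": force on a finger pad.
Only numpy, scipy, OpenCV 4.12 (cv2) and the standard library are available. Lean on these libraries where they do the work, as an engineer would, in place of code of your own. Each camera call takes 0.05 s, during which the arm holds its last target. There are 200 camera calls.

TASK

Make up a spacer pack in the slotted stacking gauge: on top of the metal disc that is already in it, add two of the discs from the bench so that the pack's top face comes level with the line scribed round the gauge's walls. Lower each disc flat onto the pack rather than letting it drop, leave the spare discs lying on the bench, and do not disturb the tape measure, pliers and timber block.

Things in the scene. Friction and masses are not known exactly. Their poses are not given: they have to be found in the camera images.
- gauge: fixed upright tube, open top, bore 57 mm, walls 5 mm, 62 mm high with flared lip, on a 92 mm square, 6 mm foot bored through: discs inside lie on the bench. Two opposite 40 mm wide slots face its +y and -y, from foot to top: fingers gripping a disc along the gauge's y pass down between the curved walls at +x and -x. Origin on the axis at bench height (inner floor), z up.
- gauge_line (a point): point on the gauge's axis at the height of the dark line scribed round its walls, 55 mm above the bench and the gauge's inner floor
- disc_10: plain turned aluminium disc, 52 mm across and 10 mm thick, both faces flat and alike, about 57 g, loose; grasp across its rim. Origin at its middle, 5 mm above its underside; z is its axis. One of the 10, 15 and 20 mm discs starts inside the gauge, lying on the bench at its bottom; all other discs lie flat on the bench.
- disc_15: plain turned aluminium disc, 52 mm across and 15 mm thick, both faces flat and alike, about 86 g, loose; grasp across its rim. Origin at its middle, 7.5 mm above its underside; z is its axis. One of the 10, 15 and 20 mm discs starts inside the gauge, lying on the bench at its bottom; all other discs lie flat on the bench.
- disc_20: plain turned aluminium disc, 52 mm across and 20 mm thick, both faces flat and alike, about 114 g, loose; grasp across its rim. Origin at its middle, 10 mm above its underside; z is its axis. One of the 10, 15 and 20 mm discs starts inside the gauge, lying on the bench at its bottom; all other discs lie flat on the bench.
- disc_25: plain turned aluminium disc, 52 mm across and 25 mm thick, both faces flat and alike, about 142 g, loose; grasp across its rim. Origin at its middle, 12.5 mm above its underside; z is its axis. One of the 10, 15 and 20 mm discs starts inside the gauge, lying on the bench at its bottom; all other discs lie flat on the bench.
- disc_30: plain turned aluminium disc, 52 mm across and 30 mm thick, both faces flat and alike, about 171 g, loose; grasp across its rim. Origin at its middle, 15 mm above its underside; z is its axis. One of the 10, 15 and 20 mm discs starts inside the gauge, lying on the bench at its bottom; all other discs lie flat on the bench.
- tape_measure_case: bystander: pocket tape measure, 64x95x33 mm, on the bench; origin at the centre of its underside; not to be disturbed
- pliers: bystander: pliers, 59x174x14 mm, on the bench; origin at the centre of the underside; not to be disturbed
- pine_block: bystander: small block of bare timber, 45x90x45 mm, lying on the bench; origin at the centre of the underside; not to be disturbed
Things that resemble listed ones, but are neither listed nor needed, are in the scene too. What is shaped like the disc_30 but black or blue is not meant.

How it is judged (in metres and radians):
On the way:
1. a second disc lies flat in the gauge on the first, released (((horizontal distance between disc_10 and gauge below 0.006 m and angle between the z axis of disc_10 and the z axis of gauge, either way round below 0.07 rad and z of disc_10 in the frame of gauge below 0.0525 m and distance of disc_10 from where it was at the start of the episode above 0.05 m and contact force between the fingers and disc_10 below 0.1 N and linear speed of disc_10 below 0.02 m/s) or (horizontal distance between disc_15 and gauge below 0.006 m and angle between the z axis of disc_15 and the z axis of gauge, either way round below 0.07 rad and z of disc_15 in the frame of gauge below 0.05 m and distance of disc_15 from where it was at the start of the episode above 0.05 m and contact force between the fingers and disc_15 below 0.1 N and linear speed of disc_15 below 0.02 m/s) or (horizontal distance between disc_20 and gauge below 0.006 m and angle between the z axis of disc_20 and the z axis of gauge, either way round below 0.07 rad and z of disc_20 in the frame of gauge below 0.0475 m and distance of disc_20 from where it was at the start of the episode above 0.05 m and contact force between the fingers and disc_20 below 0.1 N and linear speed of disc_20 below 0.02 m/s) or (horizontal distance between disc_25 and gauge below 0.006 m and angle between the z axis of disc_25 and the z axis of gauge, either way round below 0.07 rad and z of disc_25 in the frame of gauge below 0.045 m and distance of disc_25 from where it was at the start of the episode above 0.05 m and contact force between the fingers and disc_25 below 0.1 N and linear speed of disc_25 below 0.02 m/s) or (horizontal distance between disc_30 and gauge below 0.006 m and angle between the z axis of disc_30 and the z axis of gauge, either way round below 0.07 rad and z of disc_30 in the frame of gauge below 0.0425 m and distance of disc_30 from where it was at the start of the episode above 0.05 m and contact force between the fingers and disc_30 below 0.1 N and linear speed of disc_30 below 0.02 m/s))), for 0.2 s.
At the end, for the whole second after the job is handed in: Pack top level with the line (55 mm) within 2.5 mm; discs in the gauge flat (4 deg), within 6 mm of its axis, none above the line; the first disc still at the bottom (moved under 10 mm); spare discs flat on the bench over 70 mm from the axis; all released, at rest (((horizontal distance between disc_10 and gauge below 0.006 m and z of disc_10 in the frame of gauge above 0.0475 m) or (horizontal distance between disc_15 and gauge below 0.006 m and z of disc_15 in the frame of gauge above 0.045 m) or (horizontal distance between disc_20 and gauge below 0.006 m and z of disc_20 in the frame of gauge above 0.0425 m) or (horizontal distance between disc_25 and gauge below 0.006 m and z of disc_25 in the frame of gauge above 0.04 m) or (horizontal distance between disc_30 and gauge below 0.006 m and z of disc_30 in the frame of gauge above 0.0375 m)) and ((horizontal distance between disc_10 and gauge below 0.006 m and distance of disc_10 from where it was at the start of the episode below 0.01 m) or (horizontal distance between disc_15 and gauge below 0.006 m and distance of disc_15 from where it was at the start of the episode below 0.01 m) or (horizontal distance between disc_20 and gauge below 0.006 m and distance of disc_20 from where it was at the start of the episode below 0.01 m)) and (horizontal distance between disc_10 and gauge below 0.006 m or (horizontal distance between disc_10 and gauge above 0.07 m and height (world z) of disc_10 below 0.009 m)) and (horizontal distance between disc_15 and gauge below 0.006 m or (horizontal distance between disc_15 and gauge above 0.07 m and height (world z) of disc_15 below 0.0115 m)) and (horizontal distance between disc_20 and gauge below 0.006 m or (horizontal distance between disc_20 and gauge above 0.07 m and height (world z) of disc_20 below 0.014 m)) and (horizontal distance between disc_25 and gauge below 0.006 m or (horizontal distance between disc_25 and gauge above 0.07 m and height (world z) of disc_25 below 0.0165 m)) and (horizontal distance between disc_30 and gauge below 0.006 m or (horizontal distance between disc_30 and gauge above 0.07 m and height (world z) of disc_30 below 0.019 m)) and z of disc_10 in the frame of gauge below 0.0525 m and z of disc_15 in the frame of gauge below 0.05 m and z of disc_20 in the frame of gauge below 0.0475 m and z of disc_25 in the frame of gauge below 0.045 m and z of disc_30 in the frame of gauge below 0.0425 m and angle between the z axis of each of disc_10, disc_15, disc_20, disc_25, disc_30 and the z axis of gauge, either way round below 0.07 rad and linear speed of each of disc_10, disc_15, disc_20, disc_25, disc_30 below 0.02 m/s); the robot touches nothing.
It fails at once if a disc is dropped into the gauge (falls faster than 0.6 m/s in it) ((horizontal distance between disc_10 and gauge below 0.01 m and height (world z) of disc_10 below 0.075 m and linear speed of disc_10 above 0.6 m/s) or (horizontal distance between disc_15 and gauge below 0.01 m and height (world z) of disc_15 below 0.075 m and linear speed of disc_15 above 0.6 m/s) or (horizontal distance between disc_20 and gauge below 0.01 m and height (world z) of disc_20 below 0.075 m and linear speed of disc_20 above 0.6 m/s) or (horizontal distance between disc_25 and gauge below 0.01 m and height (world z) of disc_25 below 0.075 m and linear speed of disc_25 above 0.6 m/s) or (horizontal distance between disc_30 and gauge below 0.01 m and height (world z) of disc_30 below 0.075 m and linear speed of disc_30 above 0.6 m/s)).
It fails at once if the tape measure, pliers or timber block is moved over 20 mm (distance of any of tape_measure_case, pliers, pine_block from where it was at the start of the episode above 0.02 m).
It also fails if it takes over 58 s, if anything falls off the work surface, if the arm or the gripper's body presses on something with over 40 N, if the wrist force passes 120 N, or if a joint passes its speed limit or range.

## Working session

There is one attempt and no reset: what is moved stays moved. The work goes in short steps, Python scripts to look and compute and a tool call to move; the robot and the scene stay as the last step left them, time stands still between calls to the robot, and variables do not carry over. Pictures are saved under pics/ and viewed, at most 10 in all, crops included, and the job is handed in when it is done.

Besides the shell and the picture viewer there is one more tool, called after "Call:" by a JSON object that holds its "name" and its "arguments", one argument or row to a line. apply_moves: Moves the arm, as the interface text tells. Its arguments: {"type":"object","properties":{"plan":{"type":"array"}},"required":["plan"]}

```bash
mkdir -p pics; cat > h.py <<'E'
import cv2,numpy as np
from station import r
def cap(n):
    return r.capture(n)
def world(c,u,v,d=None):
    d=c["depth"][v,u] if d is None else d
    p=np.linalg.inv(c["mtx"])@np.array([u,v,1.])*d
    return c["R"].T@(p-c["t"])
def cloud(c):
    h,w=c["depth"].shape
    u,v=np.meshgrid(np.arange(w),np.arange(h))
    p=np.stack([u,v,np.ones_like(u)],-1)@np.linalg.inv(c["mtx"]).T*c["depth"][...,None]
    return (p-c["t"])@c["R"]
E
python3 - <<'E'
from h import *
for n in("top","side"):
    c=cap(n);np.savez(f"{n}.npz",**c)
    cv2.imwrite(f"pics/{n}0.png",cv2.resize(c["img"],(784,588)))
    print(n,-c["R"].T@c["t"],c["R"][2])
s=r.sense();print(s["time_s"],s["tcp_pos"],s["ee_rot"],s["gripper_width"],s["wrist_force"])
E
```

```text
top [ 0.4343553  -0.19155487  1.11719611] [ 0.1088842   0.02097503 -0.99383312]
side [0.29199609 0.55467684 0.48238284] [ 0.30794793 -0.83759618 -0.45122136]
0.1 [ 0.13981214 -0.60865162  0.24356279] [[-9.74660294e-01 -2.23689512e-01 -5.59202003e-04]
 [-2.23690180e-01  9.74658436e-01  1.90688357e-03]
 [ 1.18481093e-04  1.98365170e-03 -9.99998026e-01]] 0.9962987220381491 [ 0.24010888  0.8808085  -0.60202134]
```

View pics/top0.png

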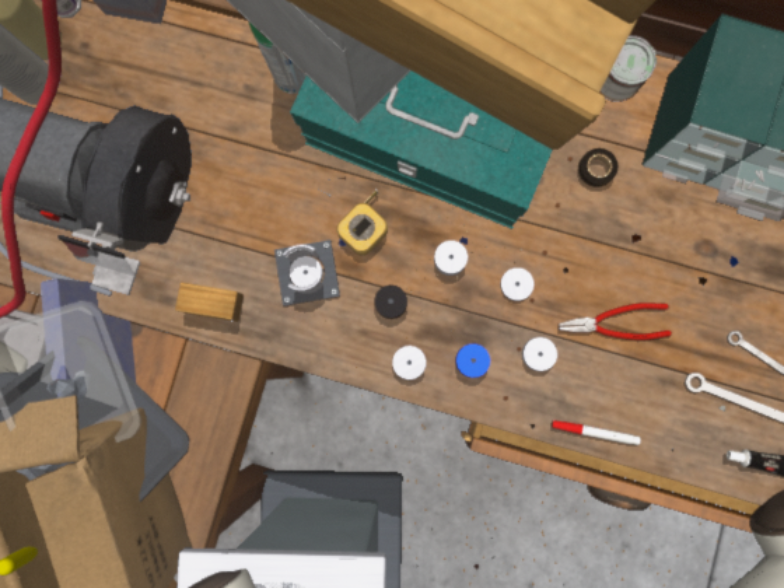

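View pics/side0.png

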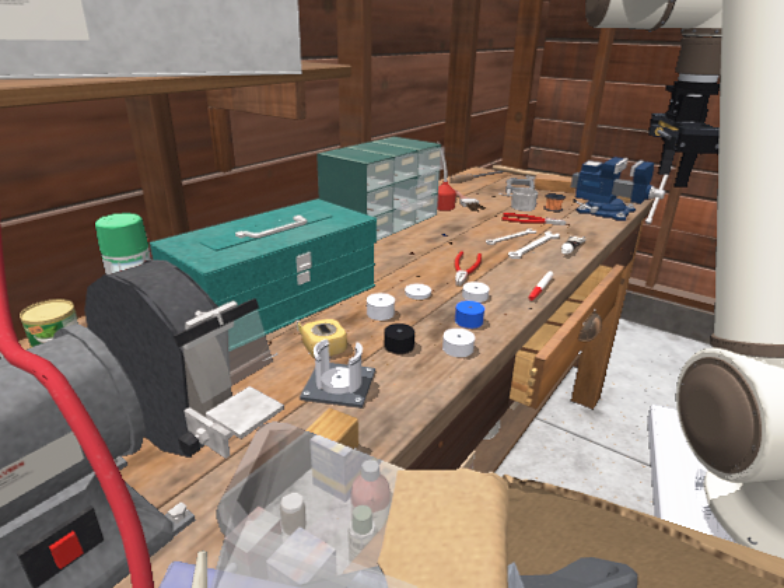

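The top view shows the gauge at about (306,272) of 784x588 and the metal discs at (451,257), (517,284), (540,354) and (409,362). The black and blue decoys are at (391,302) and (473,361), and the tape is beside the gauge. Next I'll measure heights and centres.

```bash
python3 - <<'E'
from h import *
c=dict(np.load("top.npz"));P=cloud(c);k=560/784
bz=[]
for n,(u,v) in dict(A=(451,257),B=(517,284),C=(540,354),D=(409,362),blk=(391,302),blue=(473,361)).items():
    u=int(u*k);v=int(v*k);Q=P[v-17:v+18,u-17:u+18].reshape(-1,3)
    ctr=P[v-4:v+5,u-4:u+5].reshape(-1,3);h=np.median(ctr[:,2])
    q0=np.median(ctr[:,:2],0)
    bench=Q[np.linalg.norm(Q[:,:2]-q0,axis=1)>.034];zb=np.median(bench[:,2])
    m=(abs(Q[:,2]-h)<.004)&(np.linalg.norm(Q[:,:2]-q0,axis=1)<.036)
    q=Q[m][:,:2].astype(np.float32);(cx,cy),rad=cv2.minEnclosingCircle(q)
    print(n,"h",h.round(4),"bench",zb.round(4),"mean",q.mean(0).round(4),"circ",round(cx,4),round(cy,4),round(rad,4), "r",np.hypot(cx,cy).round(3))
u,v=int(306*k),int(272*k)
Q=P[v-30:v+31,u-30:u+31].reshape(-1,3)
print("in",np.median(P[v-4:v+5,u-4:u+5,2]))
w=Q[(Q[:,2]>.045)&(Q[:,2]<.075)]
print(len(w),w.min(0),w.max(0))
d0=P[v,u];q=Q[(abs(Q[:,2]-d0[2])<.004)&(np.linalg.norm(Q[:,:2]-d0[:2],axis=1)<.03)];print("disc in",q.mean(0),cv2.minEnclosingCircle(q[:,:2].astype(np.float32)))
I=c["img"][v-45:v+45,u-50:u+110];cv2.imwrite("pics/g.png",cv2.resize(I,(800,450),interpolation=cv2.INTER_CUBIC))
E
```

```text
A h 0.0289 bench -0.0009 mean [ 0.6098 -0.2544] circ 0.6099 -0.2543 0.0261 r 0.661
B h 0.0094 bench -0.0008 mean [ 0.5709 -0.3607] circ 0.5676 -0.36 0.0297 r 0.672
C h 0.0189 bench -0.0011 mean [ 0.4617 -0.3948] circ 0.4618 -0.3947 0.0261 r 0.608
D h 0.024 bench -0.001 mean [ 0.445  -0.1921] circ 0.4451 -0.1919 0.0258 r 0.485
blk h 0.0294 bench -0.001 mean [ 0.5389 -0.1621] circ 0.5387 -0.1619 0.0259 r 0.562
blue h 0.0295 bench -0.0009 mean [ 0.4498 -0.2904] circ 0.4496 -0.2907 0.0259 r 0.535
in 0.013839699004510701
177 [ 0.55003483 -0.05345174  0.04513547] [0.61915792 0.00137229 0.06634089]
disc in [ 0.58708812 -0.02517024  0.01444216] ((0.5875949263572693, -0.02535267174243927), 0.027107512578368187)
```

View pics/g.png

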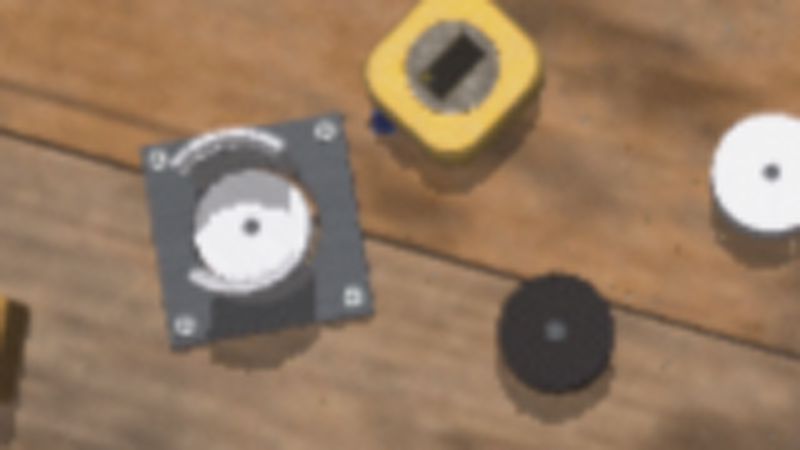

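```bash
cat >> h.py <<'E'
def ray(c,u,v,z):
    o=-c["R"].T@c["t"];d=c["R"].T@np.linalg.inv(c["mtx"])@np.array([u,v,1.]);return o+d*(z-o[2])/d[2]
def go(x,y,z,yaw=None):
    "cm offset in tool axes from measured pose to target, and spin rad to bring tool y axis to angle yaw (mod pi)"
    s=r.sense();R=np.array(s["ee_rot"]);p=np.array(s["tcp_pos"])
    print("t",round(s["time_s"],2),"tcp",p.round(4),"off_cm",(R.T@(np.array([x,y,z])-p)*100).round(2),"F",np.round(s["wrist_force"],1),"w",round(s["gripper_width"],3),"gf",np.round(s["gripper_force"],1))
    a=np.arctan2(R[1,1],R[0,1])
    if yaw is not None:
        d=(yaw-a+np.pi/2)%np.pi-np.pi/2; print("tool y at",np.degrees(a).round(2),"spin",round(-d,3),"tilt",np.degrees(np.arccos(-R[2,2])).round(2),"j6",np.round(s["joints"][5],1))
E
python3 - <<'E'
from h import *
c=dict(np.load("top.npz"));k=560/784
u0,v0=int(306*k),int(272*k)
S=np.array([ray(c,u0-50+x/5,v0-45+y/5,.006) for x,y in[(158,160),(325,131),(353,296),(185,325)]])
print(S.round(4),S.mean(0))
e=[S[0]-S[1],S[3]-S[2],S[1]-S[2],S[0]-S[3]]
for q in e:print(np.linalg.norm(q).round(4),np.degrees(np.arctan2(q[1],q[0])).round(2))
print("holeB",ray(c,517*k,284*k,.010),"holeA",ray(c,451*k,257*k,.03), "hole in",ray(c,u0-50+251/5,v0-45+227/5,.015))
go(.5685,-.360,.12,np.radians(90))
E
```

```text
[[ 0.6146  0.0172  0.006 ]
 [ 0.6289 -0.0575  0.006 ]
 [ 0.5547 -0.0722  0.006 ]
 [ 0.5405  0.0024  0.006 ]] [ 0.58465318 -0.02753269  0.006     ]
0.076 100.87
0.0759 100.82
0.0756 11.19
0.0756 11.29
holeB [ 0.57099736 -0.36139882  0.01      ] holeA [ 0.60921656 -0.25580654  0.03      ] hole in [ 0.58371499 -0.02698614  0.015     ]
t 0.1 tcp [ 0.1398 -0.6087  0.2436] off_cm [-47.35  14.62  12.38] F [ 0.2  0.9 -0.6] w 0.996 gf 0.0
tool y at 102.93 spin 0.226 tilt 0.11 j6 -14.8
```

Call:
{"name": "apply_moves", "arguments": {
  "plan": [
    {"grip": 1, "offset": [-20, 6, 4], "spin": 0.034},
    {"grip": 1, "offset": [-20, 6, 4], "spin": 0.034},
    {"grip": 1, "offset": [-20, 6, 4], "spin": 0.034},
    {"grip": 1, "offset": [-20, 6, 4], "spin": 0.034},
    {"grip": 1, "offset": [-20, 6, 4], "spin": 0.034}
  ]
}}

```text
time_s: 0.6
tcp_pos: [0.3243, -0.5031, 0.2029]
ee_rot: [[-0.981, -0.195, -0.001], [-0.195, 0.981, 0.002], [0.001, 0.003, -1.0]]
wrist_force: [-0.5, 0.1, 0.0]
gripper_width: 0.999
gripper_force: 0.0
```

```bash
python3 -c "
from h import *
go(.571,-.361,.12,np.radians(101))"
```

```text
t 0.6 tcp [ 0.3243 -0.5031  0.2029] off_cm [-26.97   9.11   8.29] F [-0.5  0.1  0. ] w 0.999 gf 0.0
tool y at 101.24 spin 0.004 tilt 0.15 j6 -37.0
```

Call:
{"name": "apply_moves", "arguments": {
  "plan": [
    {"grip": 1, "offset": [-27, 9, 8], "spin": 0.004},
    {"grip": 1, "offset": [-27, 9, 8], "spin": 0.004},
    {"grip": 1, "offset": [-27, 9, 8], "spin": 0.004},
    {"grip": 1, "offset": [-27, 9, 8], "spin": 0.004},
    {"grip": 1, "offset": [-27, 9, 8], "spin": 0.004}
  ]
}}

```text
time_s: 1.1
tcp_pos: [0.5321, -0.3869, 0.1362]
ee_rot: [[-0.983, -0.186, -0.0], [-0.186, 0.983, 0.0], [0.0, 0.0, -1.0]]
wrist_force: [0.5, -1.1, 0.3]
gripper_width: 1.0
gripper_force: 0.0
```

```bash
python3 -c "
from h import *
go(.571,-.361,.12,np.radians(101))"
```

```text
t 1.1 tcp [ 0.5321 -0.3869  0.1362] off_cm [-4.31  1.82  1.62] F [ 0.5 -1.1  0.3] w 1.0 gf 0.0
tool y at 100.73 spin -0.005 tilt 0.03 j6 -57.3
```

Call:
{"name": "apply_moves", "arguments": {
  "plan": [
    {"grip": 1, "offset": [-4.3, 1.8, 5], "spin": -0.004},
    {"grip": 1, "offset": [-4.3, 1.8, 5], "spin": -0.004},
    {"grip": 1, "offset": [-4.3, 1.8, 7.5], "spin": -0.004},
    {"grip": 1, "offset": [-4.3, 1.8, 7.5], "spin": -0.004}
  ]
}}

```text
time_s: 1.5
tcp_pos: [0.5672, -0.361, 0.0578]
ee_rot: [[-0.982, -0.19, -0.008], [-0.19, 0.982, 0.004], [0.007, 0.005, -1.0]]
wrist_force: [-1.5, 0.0, -0.9]
gripper_width: 1.002
gripper_force: 0.0
```

```bash
python3 - <<'E'
from h import *
go(.571,-.361,.0245,np.radians(101))
c=cap("top");k=560/784;u,v=int(517*k),int(284*k)
d=cap("side");q=d["R"]@np.array([.571,-.361,.03])+d["t"];q=d["mtx"]@q;a,b=(q[:2]/q[2]).astype(int)
A=cv2.resize(c["img"][v-40:v+40,u-40:u+40],(400,400),interpolation=cv2.INTER_CUBIC)
B=cv2.resize(d["img"][b-40:b+40,a-40:a+40],(400,400),interpolation=cv2.INTER_CUBIC)
cv2.imwrite("pics/b1.png",np.hstack([A,B]))
E
```

```text
t 1.5 tcp [ 0.5672 -0.361   0.0578] off_cm [-0.4  -0.09  3.33] F [-1.5  0.  -0.9] w 1.002 gf 0.0
tool y at 100.94 spin -0.001 tilt 0.5 j6 -60.3
```

View pics/b1.png

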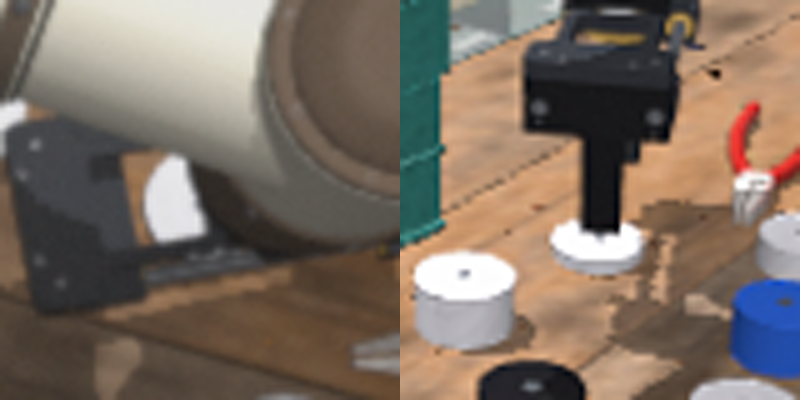

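The side view shows the disc centred behind the near finger (finger at about x=602, disc at 598), so the alignment is good. I'll let the arm settle and then descend.

Call:
{"name": "apply_moves", "arguments": {
  "plan": [
    {"grip": 1, "offset": [0, 0, 0], "spin": 0},
    {"grip": 1, "offset": [0, 0, 0], "spin": 0}
  ]
}}

```text
time_s: 1.8
tcp_pos: [0.5702, -0.3629, 0.0638]
ee_rot: [[-0.982, -0.19, 0.003], [-0.19, 0.982, -0.001], [-0.002, -0.002, -1.0]]
wrist_force: [0.0, -0.1, -0.2]
gripper_width: 1.001
gripper_force: 0.0
```

```bash
python3 -c "
from h import *
go(.571,-.361,.0245,np.radians(101))"
```

```text
t 1.8 tcp [ 0.5702 -0.3629  0.0638] off_cm [-0.1   0.18  3.93] F [ 0.  -0.1 -0.2] w 1.001 gf 0.0
tool y at 100.94 spin -0.001 tilt 0.17 j6 -60.3
```

Call:
{"name": "apply_moves", "arguments": {
  "plan": [
    {"grip": 1, "offset": [-0.1, 0.15, 2], "spin": 0},
    {"grip": 1, "offset": [-0.1, 0.15, 3], "spin": 0},
    {"grip": 1, "offset": [-0.1, 0.15, 3.3], "spin": 0},
    {"grip": 1, "offset": [-0.1, 0.15, 3.3], "spin": 0},
    {"grip": 1, "offset": [-0.1, 0.15, 3.3], "spin": 0}
  ]
}}

```text
time_s: 2.3
tcp_pos: [0.571, -0.3605, 0.0296]
ee_rot: [[-0.982, -0.191, 0.001], [-0.191, 0.982, -0.001], [-0.001, -0.001, -1.0]]
wrist_force: [-0.0, 0.9, -0.5]
gripper_width: 0.999
gripper_force: 0.0
```

```bash
python3 -c "
from h import *
go(.571,-.361,.0245,np.radians(101))"
```

```text
t 2.3 tcp [ 0.571  -0.3605  0.0296] off_cm [ 0.01 -0.04  0.51] F [-0.   0.9 -0.5] w 0.999 gf 0.0
tool y at 101.0 spin 0.0 tilt 0.06 j6 -60.4
```

Call:
{"name": "apply_moves", "arguments": {
  "plan": [
    {"grip": 1, "offset": [0, 0, 0.5], "spin": 0},
    {"grip": 1, "offset": [0, 0, 0.5], "spin": 0},
    {"grip": 0.5, "offset": [0, 0, 0.5], "spin": 0},
    {"grip": 0.5, "offset": [0, 0, 0.5], "spin": 0},
    {"grip": 0.5, "offset": [0, 0, 0.5], "spin": 0}
  ]
}}

```text
time_s: 2.8
tcp_pos: [0.5708, -0.3603, 0.024]
ee_rot: [[-0.982, -0.191, 0.0], [-0.191, 0.982, -0.0], [-0.0, -0.0, -1.0]]
wrist_force: [-0.1, 0.7, 0.3]
gripper_width: 0.809
gripper_force: 0.0
```

Call:
{"name": "apply_moves", "arguments": {
  "plan": [
    {"grip": 0.5, "offset": [0, 0, 0], "spin": 0},
    {"grip": 0.5, "offset": [0, 0, 0], "spin": 0},
    {"grip": 0.5, "offset": [0, 0, 0], "spin": 0}
  ]
}}

```text
time_s: 3.1
tcp_pos: [0.5707, -0.3603, 0.024]
ee_rot: [[-0.982, -0.191, 0.0], [-0.191, 0.982, -0.0], [-0.0, -0.0, -1.0]]
wrist_force: [0.4, -1.5, 0.2]
gripper_width: 0.586
gripper_force: 30.0
```

Call:
{"name": "apply_moves", "arguments": {
  "plan": [
    {"grip": 0.4, "offset": [0, 0, -3], "spin": 0},
    {"grip": 0.4, "offset": [0, 0, -7], "spin": 0},
    {"grip": 0.4, "offset": [0, 0, -10], "spin": 0},
    {"grip": 0.4, "offset": [-0.5, 3, -10], "spin": 0},
    {"grip": 0.4, "offset": [-1.5, 7, -10], "spin": 0}
  ]
}}

```text
time_s: 3.6
tcp_pos: [0.5721, -0.2894, 0.1251]
ee_rot: [[-0.982, -0.187, 0.003], [-0.187, 0.982, -0.001], [-0.003, -0.001, -1.0]]
wrist_force: [1.0, 0.7, -0.9]
gripper_width: 0.587
gripper_force: 30.0
```

Call:
{"name": "apply_moves", "arguments": {
  "plan": [
    {"grip": 0.4, "offset": [-1, 4.5, 0], "spin": 0},
    {"grip": 0.4, "offset": [-2, 9, 0], "spin": 0},
    {"grip": 0.4, "offset": [-3, 13.5, 0], "spin": 0},
    {"grip": 0.4, "offset": [-4, 17, 0], "spin": 0},
    {"grip": 0.4, "offset": [-4.7, 20, 0], "spin": 0}
  ]
}}

```text
time_s: 4.1
tcp_pos: [0.58, -0.0812, 0.124]
ee_rot: [[-0.981, -0.192, 0.0], [-0.192, 0.981, 0.0], [-0.0, 0.0, -1.0]]
wrist_force: [0.3, -0.7, -0.8]
gripper_width: 0.583
gripper_force: 30.0
```

Call:
{"name": "apply_moves", "arguments": {
  "plan": [
    {"grip": 0.4, "offset": [-0.8, 3, 0], "spin": 0},
    {"grip": 0.4, "offset": [-1.5, 5.4, 0], "spin": 0},
    {"grip": 0.4, "offset": [-1.5, 5.4, 0], "spin": 0},
    {"grip": 0.4, "offset": [-1.5, 5.4, 0], "spin": 0},
    {"grip": 0.4, "offset": [-1.5, 5.4, 0], "spin": 0}
  ]
}}

```text
time_s: 4.6
tcp_pos: [0.5842, -0.0281, 0.1238]
ee_rot: [[-0.982, -0.19, -0.0], [-0.19, 0.982, -0.0], [0.0, -0.0, -1.0]]
wrist_force: [-1.2, -1.0, -1.1]
gripper_width: 0.587
gripper_force: 30.0
```

```bash
python3 - <<'E'
from h import *
go(.5847,-.0275,.12,np.radians(101))
c=cap("top");k=560/784;u,v=int(306*k),int(272*k)
d=cap("side");q=d["R"]@np.array([.585,-.027,.08])+d["t"];q=d["mtx"]@q;a,b=(q[:2]/q[2]).astype(int)
print(u,v,a,b,c["t"]@np.zeros(3))
A=cv2.resize(c["img"][v-40:v+40,u-40:u+40],(400,400),interpolation=cv2.INTER_CUBIC)
B=cv2.resize(d["img"][b-50:b+50,a-50:a+50],(400,400),interpolation=cv2.INTER_CUBIC)
cv2.imwrite("pics/b2.png",np.hstack([A,B]));np.savez("side2.npz",**d);np.savez("top2.npz",**c)
E
```

```text
t 4.6 tcp [ 0.5842 -0.0281  0.1238] off_cm [-0.06  0.05  0.38] F [-1.2 -1.  -1.1] w 0.587 gf 30.0
tool y at 100.95 spin -0.001 tilt 0.02 j6 -92.1
218 194 241 242 0.0
```

View pics/b2.png

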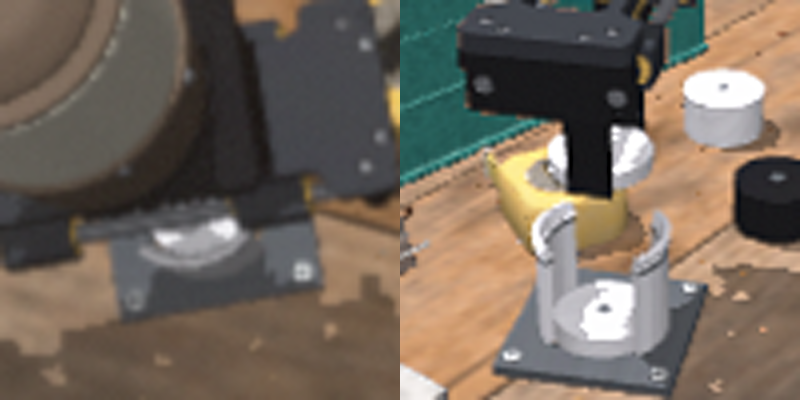

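The side crop shows the 10 mm disc held behind the near finger at about (600,155), over the gauge. It could be tilted, so I'll check from the depth.

```bash
python3 - <<'E'
from h import *
c=dict(np.load("side2.npz"));P=cloud(c).reshape(-1,3)
s=r.sense()
g=np.array([.5842,-.0281]);R=np.array(s["ee_rot"])
L=(P-np.r_[g,0])@np.c_[R[:,0],R[:,1],[0,0,1]]
m=(np.hypot(L[:,0],L[:,1])<.029)&(L[:,2]>.085)&(L[:,2]<.13)&(abs(L[:,0])>.0115)
Q=L[m];print(len(Q));
for lo in np.arange(.09,.125,.0025):print(lo.round(4),((Q[:,2]>=lo)&(Q[:,2]<lo+.0025)).sum())
for sgn in(1,-1):
    q=Q[sgn*Q[:,0]>0];print(sgn,len(q),np.percentile(q[:,2],[2,50,98]).round(4),np.percentile(q[:,0],[1,99]).round(4))
# iterative plane fit of top face
t=Q[Q[:,2]>.105]
for _ in range(5):
    a=np.linalg.lstsq(np.c_[t[:,:2],np.ones(len(t))],t[:,2],rcond=None)[0];res=t[:,2]-np.c_[t[:,:2],np.ones(len(t))]@a;t=t[abs(res)<.0015]
print(a,len(t),np.degrees(np.arctan(a[:2])))
# gauge wall tops from side view
G=P[(P[:,2]>.02)&(P[:,2]<.066)&(np.hypot(P[:,0]-.585,P[:,1]+.0275)<.045)]
T=G[G[:,2]>.058];
L2=(G-np.array([.5847,-.0275,0]))@np.c_[R[:,0],R[:,1],[0,0,1]]
print(np.percentile(L2,[0,2,98,100],axis=0).round(4))
E
```

```text
111
0.09 0
0.0925 0
0.095 0
0.0975 3
0.1 9
0.1025 16
0.105 11
0.1075 63
0.11 9
0.1125 0
0.115 0
0.1175 0
0.12 0
0.1225 0
0.125 0
1 73 [0.1009 0.1086 0.1103] [0.0118 0.0223]
-1 38 [0.0992 0.1086 0.1103] [-0.0284 -0.0163]
[-0.00347311 -0.01063959  0.10907356] 66 [-0.198994   -0.60958058]
[[-0.0373 -0.0236  0.0201]
 [-0.0349 -0.0206  0.0211]
 [ 0.0305  0.0246  0.0634]
 [ 0.0312  0.0264  0.0641]]
```

Call:
{"name": "apply_moves", "arguments": {
  "plan": [
    {"grip": 0.4, "offset": [-0.05, 0.05, 2], "spin": 0},
    {"grip": 0.4, "offset": [-0.05, 0.05, 3.5], "spin": 0},
    {"grip": 0.4, "offset": [-0.05, 0.05, 4.5], "spin": 0},
    {"grip": 0.4, "offset": [-0.05, 0.05, 5.5], "spin": 0},
    {"grip": 0.4, "offset": [-0.05, 0.05, 5.5], "spin": 0}
  ]
}}

```text
time_s: 5.2
tcp_pos: [0.584, -0.0274, 0.0675]
ee_rot: [[-0.982, -0.19, -0.003], [-0.19, 0.982, -0.0], [0.003, 0.0, -1.0]]
wrist_force: [-0.6, -0.7, -1.2]
gripper_width: 0.583
gripper_force: 30.0
```

Call:
{"name": "apply_moves", "arguments": {
  "plan": [
    {"grip": 0.4, "offset": [0, 0, 1], "spin": 0},
    {"grip": 0.4, "offset": [0, 0, 2], "spin": 0},
    {"grip": 0.4, "offset": [0, 0, 2.4], "spin": 0},
    {"grip": 0.4, "offset": [0, 0, 2.4], "spin": 0},
    {"grip": 0.4, "offset": [0, 0, 2.4], "spin": 0}
  ]
}}

```text
time_s: 5.7
tcp_pos: [0.585, -0.0269, 0.045]
ee_rot: [[-0.982, -0.191, 0.0], [-0.191, 0.982, -0.0], [-0.0, -0.0, -1.0]]
wrist_force: [-0.4, -0.7, -0.3]
gripper_width: 0.587
gripper_force: 30.0
```

```bash
python3 -c "
from h import *
go(.5847,-.0275,.0398,np.radians(101))"
```

```text
t 5.7 tcp [ 0.585  -0.0269  0.045 ] off_cm [ 0.04 -0.05  0.52] F [-0.4 -0.7 -0.3] w 0.587 gf 30.0
tool y at 101.0 spin 0.0 tilt 0.01 j6 -92.2
```

Call:
{"name": "apply_moves", "arguments": {
  "plan": [
    {"grip": 0.4, "offset": [0, 0, 0.2], "spin": 0},
    {"grip": 0.4, "offset": [0, 0, 0.4], "spin": 0},
    {"grip": 0.4, "offset": [0, 0, 0.55], "spin": 0},
    {"grip": 0.4, "offset": [0, 0, 0.55], "spin": 0},
    {"grip": 0.4, "offset": [0, 0, 0.55], "spin": 0}
  ]
}}

```text
time_s: 6.2
tcp_pos: [0.5849, -0.0269, 0.0394]
ee_rot: [[-0.982, -0.191, 0.0], [-0.191, 0.982, -0.0], [-0.0, -0.0, -1.0]]
wrist_force: [-0.2, -0.4, 0.6]
gripper_width: 0.582
gripper_force: 30.0
```

Call:
{"name": "apply_moves", "arguments": {
  "plan": [
    {"grip": 0.4, "offset": [0, 0, 0.05], "spin": 0},
    {"grip": 0.4, "offset": [0, 0, 0.05], "spin": 0}
  ]
}}

```text
time_s: 6.4
tcp_pos: [0.5849, -0.0269, 0.0389]
ee_rot: [[-0.982, -0.191, 0.0], [-0.191, 0.982, 0.0], [-0.0, -0.0, -1.0]]
wrist_force: [0.4, -0.2, -0.3]
gripper_width: 0.584
gripper_force: 30.0
```

Call:
{"name": "apply_moves", "arguments": {
  "plan": [
    {"grip": 0.4, "offset": [0, 0, 0.05], "spin": 0},
    {"grip": 0.75, "offset": [0, 0, 0.05], "spin": 0},
    {"grip": 0.75, "offset": [0, 0, 0.05], "spin": 0},
    {"grip": 0.75, "offset": [0, 0, 0.05], "spin": 0},
    {"grip": 0.75, "offset": [0, 0, 0.05], "spin": 0}
  ]
}}

```text
time_s: 6.9
tcp_pos: [0.5848, -0.0269, 0.0383]
ee_rot: [[-0.982, -0.191, -0.0], [-0.191, 0.982, -0.0], [0.0, -0.0, -1.0]]
wrist_force: [-0.7, -0.3, 1.1]
gripper_width: 0.742
gripper_force: 0.0
```

Call:
{"name": "apply_moves", "arguments": {
  "plan": [
    {"grip": 0.75, "offset": [0, 0, -1], "spin": 0},
    {"grip": 0.75, "offset": [0, 0, -3], "spin": 0},
    {"grip": 0.75, "offset": [0, 0, -6], "spin": 0},
    {"grip": 0.75, "offset": [0, 0, -9], "spin": 0},
    {"grip": 0.75, "offset": [0, 0, -9], "spin": 0}
  ]
}}

```text
time_s: 7.4
tcp_pos: [0.588, -0.0266, 0.134]
ee_rot: [[-0.981, -0.192, 0.01], [-0.192, 0.981, 0.001], [-0.01, -0.001, -1.0]]
wrist_force: [-0.3, -0.0, 0.4]
gripper_width: 0.755
gripper_force: 0.0
```

```bash
python3 -c "
from h import *
go(.6098,-.2547,.12,np.radians(101))"
```

```text
t 7.4 tcp [ 0.588  -0.0266  0.134 ] off_cm [  2.25 -22.8    1.4 ] F [-0.3 -0.   0.4] w 0.755 gf 0.0
tool y at 101.06 spin 0.001 tilt 0.6 j6 -92.2
```

Call:
{"name": "apply_moves", "arguments": {
  "plan": [
    {"grip": 1, "offset": [0.4, -4, 0], "spin": 0},
    {"grip": 1, "offset": [0.8, -9, 0], "spin": 0},
    {"grip": 1, "offset": [1.2, -14, 0], "spin": 0},
    {"grip": 1, "offset": [1.6, -18.5, 0], "spin": 0},
    {"grip": 1, "offset": [1.9, -22.8, 0], "spin": 0}
  ]
}}

```text
time_s: 7.9
tcp_pos: [0.6094, -0.2564, 0.1284]
ee_rot: [[-0.982, -0.19, -0.0], [-0.19, 0.982, 0.0], [0.0, 0.0, -1.0]]
wrist_force: [0.9, 1.2, 0.6]
gripper_width: 0.988
gripper_force: 0.0
```

Call:
{"name": "apply_moves", "arguments": {
  "plan": [
    {"grip": 1, "offset": [0, 0, 1.5], "spin": 0},
    {"grip": 1, "offset": [0, 0, 3], "spin": 0},
    {"grip": 1, "offset": [0, 0, 4], "spin": 0},
    {"grip": 1, "offset": [0, 0, 4], "spin": 0},
    {"grip": 1, "offset": [0, 0, 4], "spin": 0}
  ]
}}

```text
time_s: 8.4
tcp_pos: [0.6099, -0.2541, 0.0887]
ee_rot: [[-0.982, -0.191, 0.0], [-0.191, 0.982, -0.0], [-0.0, -0.0, -1.0]]
wrist_force: [0.2, 1.1, -0.1]
gripper_width: 0.997
gripper_force: 0.0
```

```bash
python3 - <<'E'
from h import *
go(.6098,-.2547,.027,np.radians(101))
c=cap("top");P=cloud(c).reshape(-1,3);d=cap("side");S=cloud(d).reshape(-1,3)
for P in(P,S):
    q=P[np.hypot(P[:,0]-.5847,P[:,1]+.0275)<.026];print(len(q),np.percentile(q[:,2],[5,25,50,75,95]).round(4))
    t=q[(q[:,2]>.02)&(q[:,2]<.03)];print(len(t),t.mean(0))
    A=np.linalg.lstsq(np.c_[t[:,:2],np.ones(len(t))],t[:,2],rcond=None)[0];print(np.degrees(np.arctan(A[:2])))
u,v=218,194
A=cv2.resize(c["img"][v-40:v+40,u-30:u+130],(800,400),interpolation=cv2.INTER_CUBIC)
cv2.imwrite("pics/b3.png",A)
B=cv2.resize(d["img"][180:310,180:353],(798,600),interpolation=cv2.INTER_CUBIC);cv2.imwrite("pics/b3s.png",B)
E
```

```text
t 8.4 tcp [ 0.6099 -0.2541  0.0887] off_cm [ 0.03 -0.05  6.17] F [ 0.2  1.1 -0.1] w 0.997 gf 0.0
tool y at 101.04 spin 0.001 tilt 0.02 j6 -70.4
66 [0.3749 0.384  0.3898 0.3938 0.3958]
0 [nan nan nan]
[0. 0.]
718 [0.0136 0.0242 0.3647 0.4076 0.4321]
241 [ 0.58842507 -0.02349838  0.02414159]
[ 1.04052684 -0.57587478]<stdin>:6: RuntimeWarning: Mean of empty slice.
  ret = um.true_divide(
```

View pics/b3s.png

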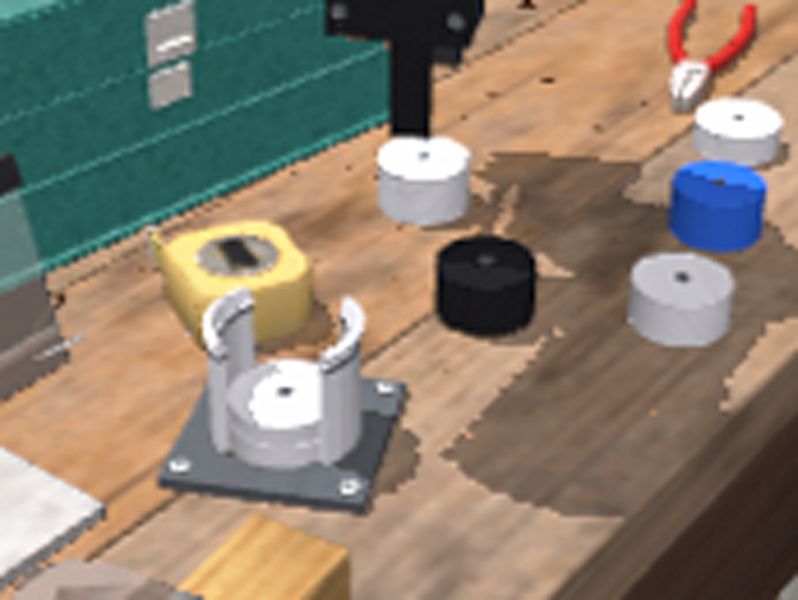

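The 10 mm disc lies flat in the gauge at about (285,400), with its top near 25 mm. The near finger is lined up with the 30 mm disc at (424,180), so I'll grasp that one.

Call:
{"name": "apply_moves", "arguments": {
  "plan": [
    {"grip": 1, "offset": [0, -0.05, 2], "spin": 0},
    {"grip": 1, "offset": [0, -0.05, 4], "spin": 0},
    {"grip": 1, "offset": [0, -0.05, 5.5], "spin": 0},
    {"grip": 1, "offset": [0, -0.05, 6.1], "spin": 0},
    {"grip": 1, "offset": [0, -0.05, 6.1], "spin": 0}
  ]
}}

```text
time_s: 9.0
tcp_pos: [0.6095, -0.2547, 0.0268]
ee_rot: [[-0.982, -0.191, -0.001], [-0.191, 0.982, 0.0], [0.001, 0.0, -1.0]]
wrist_force: [-0.2, -0.6, -0.8]
gripper_width: 0.995
gripper_force: 0.0
```

Call:
{"name": "apply_moves", "arguments": {
  "plan": [
    {"grip": 1, "offset": [0, 0, 0], "spin": 0},
    {"grip": 0.4, "offset": [0, 0, 0], "spin": 0},
    {"grip": 0.4, "offset": [0, 0, 0], "spin": 0},
    {"grip": 0.4, "offset": [0, 0, 0], "spin": 0},
    {"grip": 0.4, "offset": [0, 0, 0], "spin": 0}
  ]
}}

```text
time_s: 9.5
tcp_pos: [0.6099, -0.2549, 0.0277]
ee_rot: [[-0.982, -0.191, 0.001], [-0.191, 0.982, -0.0], [-0.001, -0.0, -1.0]]
wrist_force: [-0.3, 0.3, -0.1]
gripper_width: 0.718
gripper_force: 0.0
```

Call:
{"name": "apply_moves", "arguments": {
  "plan": [
    {"grip": 0.4, "offset": [0, 0, 0], "spin": 0},
    {"grip": 0.4, "offset": [0, 0, 0], "spin": 0}
  ]
}}

```text
time_s: 9.7
tcp_pos: [0.6098, -0.2549, 0.0275]
ee_rot: [[-0.982, -0.191, 0.0], [-0.191, 0.982, -0.0], [-0.0, -0.0, -1.0]]
wrist_force: [-0.4, 0.0, 0.4]
gripper_width: 0.592
gripper_force: 30.0
```

Call:
{"name": "apply_moves", "arguments": {
  "plan": [
    {"grip": 0.4, "offset": [0, 0, -2], "spin": 0},
    {"grip": 0.4, "offset": [0, 0, -5], "spin": 0},
    {"grip": 0.4, "offset": [0, 0, -8], "spin": 0},
    {"grip": 0.4, "offset": [0, 0, -9.5], "spin": 0},
    {"grip": 0.4, "offset": [-0.2, 2, -9.5], "spin": 0}
  ]
}}

```text
time_s: 10.2
tcp_pos: [0.6094, -0.2366, 0.1252]
ee_rot: [[-0.982, -0.189, 0.006], [-0.189, 0.982, -0.002], [-0.005, -0.003, -1.0]]
wrist_force: [0.0, 0.2, -3.2]
gripper_width: 0.589
gripper_force: 30.0
```

Call:
{"name": "apply_moves", "arguments": {
  "plan": [
    {"grip": 0.4, "offset": [-0.4, 4.5, 0], "spin": 0},
    {"grip": 0.4, "offset": [-0.8, 9, 0], "spin": 0},
    {"grip": 0.4, "offset": [-1.2, 13.5, 0], "spin": 0},
    {"grip": 0.4, "offset": [-1.5, 17.5, 0], "spin": 0},
    {"grip": 0.4, "offset": [-1.7, 20.5, 0], "spin": 0}
  ]
}}

```text
time_s: 10.7
tcp_pos: [0.5845, -0.0281, 0.1219]
ee_rot: [[-0.981, -0.192, -0.001], [-0.192, 0.981, 0.0], [0.001, 0.0, -1.0]]
wrist_force: [0.2, -0.9, -1.8]
gripper_width: 0.592
gripper_force: 30.0
```

Call:
{"name": "apply_moves", "arguments": {
  "plan": [
    {"grip": 0.4, "offset": [0, 0.3, 0], "spin": 0},
    {"grip": 0.4, "offset": [0, 0.3, 0], "spin": 0},
    {"grip": 0.4, "offset": [0, 0.3, 0], "spin": 0},
    {"grip": 0.4, "offset": [0, 0.3, 0], "spin": 0}
  ]
}}

```text
time_s: 11.1
tcp_pos: [0.5849, -0.0286, 0.1221]
ee_rot: [[-0.982, -0.189, -0.001], [-0.189, 0.982, -0.0], [0.001, -0.0, -1.0]]
wrist_force: [-0.2, -1.2, -1.3]
gripper_width: 0.592
gripper_force: 30.0
```

```bash
python3 - <<'E'
from h import *
go(.5848,-.027,.0525,np.radians(101))
s=r.sense();R=np.array(s["ee_rot"]);c=cap("side");P=cloud(c).reshape(-1,3)
L=(P-np.r_[s["tcp_pos"][:2],0])@np.c_[R[:,0],R[:,1],[0,0,1]]
Q=L[(np.hypot(L[:,0],L[:,1])<.032)&(L[:,2]>.08)&(L[:,2]<.14)&(abs(L[:,0])>.0115)]
print(np.percentile(Q,[1,50,99],axis=0).round(4))
G=L[(np.hypot(L[:,0],L[:,1])<.042)&(L[:,2]>.03)&(L[:,2]<.058)];print(np.percentile(G[:,0],[1,99]).round(4))
E
```

```text
t 11.1 tcp [ 0.5849 -0.0286  0.1221] off_cm [-0.02  0.16  6.96] F [-0.2 -1.2 -1.3] w 0.592 gf 30.0
tool y at 100.89 spin -0.002 tilt 0.03 j6 -92.1
[[-0.0255 -0.0152  0.0943]
 [ 0.0153  0.0131  0.1136]
 [ 0.0226  0.0221  0.1256]]
[-0.0322  0.0305]
```

Call:
{"name": "apply_moves", "arguments": {
  "plan": [
    {"grip": 0.4, "offset": [0, 0.1, 1.5], "spin": 0},
    {"grip": 0.4, "offset": [0, 0.1, 2.5], "spin": 0},
    {"grip": 0.4, "offset": [0, 0.1, 3.5], "spin": 0},
    {"grip": 0.4, "offset": [0, 0.1, 3.5], "spin": 0},
    {"grip": 0.4, "offset": [0, 0.1, 3.5], "spin": 0}
  ]
}}

```text
time_s: 11.65
tcp_pos: [0.5848, -0.0267, 0.0872]
ee_rot: [[-0.982, -0.191, -0.0], [-0.191, 0.982, -0.0], [0.001, -0.0, -1.0]]
wrist_force: [-0.2, 0.1, -1.7]
gripper_width: 0.587
gripper_force: 30.0
```

Call:
{"name": "apply_moves", "arguments": {
  "plan": [
    {"grip": 0.4, "offset": [0, 0, 1], "spin": 0},
    {"grip": 0.4, "offset": [0, 0, 2], "spin": 0},
    {"grip": 0.4, "offset": [0, 0, 2.8], "spin": 0},
    {"grip": 0.4, "offset": [0, 0, 2.8], "spin": 0},
    {"grip": 0.4, "offset": [0, 0, 2.8], "spin": 0}
  ]
}}

```text
time_s: 12.15
tcp_pos: [0.5847, -0.0264, 0.059]
ee_rot: [[-0.982, -0.191, -0.001], [-0.191, 0.982, -0.0], [0.001, -0.0, -1.0]]
wrist_force: [-0.0, -0.3, -1.4]
gripper_width: 0.592
gripper_force: 30.0
```

Call:
{"name": "apply_moves", "arguments": {
  "plan": [
    {"grip": 0.4, "offset": [0, 0, 0.2], "spin": 0},
    {"grip": 0.4, "offset": [0, 0, 0.4], "spin": 0},
    {"grip": 0.4, "offset": [0, 0, 0.4], "spin": 0},
    {"grip": 0.4, "offset": [0, 0, 0.4], "spin": 0}
  ]
}}

```text
time_s: 12.55
tcp_pos: [0.5848, -0.0264, 0.0555]
ee_rot: [[-0.982, -0.191, 0.0], [-0.191, 0.982, 0.0], [-0.0, -0.0, -1.0]]
wrist_force: [0.1, -0.3, -2.0]
gripper_width: 0.592
gripper_force: 30.0
```

Target TCP height is about 0.0525.

Call:
{"name": "apply_moves", "arguments": {
  "plan": [
    {"grip": 0.4, "offset": [0, 0, 0.1], "spin": 0},
    {"grip": 0.4, "offset": [0, 0, 0.2], "spin": 0},
    {"grip": 0.4, "offset": [0, 0, 0.27], "spin": 0},
    {"grip": 0.4, "offset": [0, 0, 0.27], "spin": 0},
    {"grip": 0.4, "offset": [0, 0, 0.27], "spin": 0}
  ]
}}

```text
time_s: 13.05
tcp_pos: [0.5847, -0.0265, 0.0526]
ee_rot: [[-0.982, -0.191, -0.0], [-0.191, 0.982, -0.0], [0.0, -0.0, -1.0]]
wrist_force: [0.3, -1.0, -2.0]
gripper_width: 0.592
gripper_force: 30.0
```

Call:
{"name": "apply_moves", "arguments": {
  "plan": [
    {"grip": 0.4, "offset": [0, 0, 0.05], "spin": 0},
    {"grip": 0.4, "offset": [0, 0, 0.05], "spin": 0},
    {"grip": 0.4, "offset": [0, 0, 0.05], "spin": 0}
  ]
}}

```text
time_s: 13.35
tcp_pos: [0.5849, -0.0264, 0.0525]
ee_rot: [[-0.982, -0.191, 0.0], [-0.191, 0.982, 0.0], [-0.0, -0.0, -1.0]]
wrist_force: [-0.5, 0.4, 0.2]
gripper_width: 0.589
gripper_force: 30.0
```

Contact: the wrist force has lost the disc's weight. Releasing and retreating.

Call:
{"name": "apply_moves", "arguments": {
  "plan": [
    {"grip": 0.75, "offset": [0, 0, 0], "spin": 0},
    {"grip": 0.75, "offset": [0, 0, 0], "spin": 0},
    {"grip": 0.75, "offset": [0, 0, 0], "spin": 0},
    {"grip": 0.75, "offset": [0, 0, 0], "spin": 0},
    {"grip": 0.75, "offset": [0, 0, 0], "spin": 0}
  ]
}}

```text
time_s: 13.85
tcp_pos: [0.5849, -0.0264, 0.0522]
ee_rot: [[-0.982, -0.191, 0.0], [-0.191, 0.982, 0.0], [-0.0, -0.0, -1.0]]
wrist_force: [1.0, -0.0, -0.6]
gripper_width: 0.75
gripper_force: 0.0
```

Call:
{"name": "apply_moves", "arguments": {
  "plan": [
    {"grip": 0.75, "offset": [0, 0, -1], "spin": 0},
    {"grip": 0.75, "offset": [0, 0, -3], "spin": 0},
    {"grip": 0.75, "offset": [0, 0, -6], "spin": 0},
    {"grip": 0.75, "offset": [0, 0, -9], "spin": 0},
    {"grip": 0.75, "offset": [0, 0, -9], "spin": 0}
  ]
}}

```text
time_s: 14.35
tcp_pos: [0.5878, -0.0261, 0.1479]
ee_rot: [[-0.981, -0.192, 0.011], [-0.192, 0.981, 0.001], [-0.011, -0.001, -1.0]]
wrist_force: [1.0, 0.3, 0.1]
gripper_width: 0.748
gripper_force: 0.0
```

Call:
{"name": "apply_moves", "arguments": {
  "plan": [
    {"grip": 0.75, "offset": [2, -4, 0], "spin": 0},
    {"grip": 0.75, "offset": [4, -8, 0], "spin": 0},
    {"grip": 0.75, "offset": [7, -12, 0], "spin": 0},
    {"grip": 0.75, "offset": [9, -16, 0], "spin": 0},
    {"grip": 0.75, "offset": [9, -16, 0], "spin": 0}
  ]
}}

```text
time_s: 14.85
tcp_pos: [0.5247, -0.2046, 0.1422]
ee_rot: [[-0.983, -0.185, -0.001], [-0.185, 0.983, -0.0], [0.001, 0.0, -1.0]]
wrist_force: [-1.0, -0.0, -0.3]
gripper_width: 0.75
gripper_force: 0.0
```

Call:
{"name": "apply_moves", "arguments": {
  "plan": [
    {"grip": 0.75, "offset": [0, -4, 0], "spin": 0},
    {"grip": 0.75, "offset": [0, -8, 0], "spin": 0},
    {"grip": 0.75, "offset": [0, -8, 0], "spin": 0},
    {"grip": 0.75, "offset": [0, -8, 0], "spin": 0},
    {"grip": 0.75, "offset": [0, -8, 0], "spin": 0}
  ]
}}

```text
time_s: 15.35
tcp_pos: [0.5419, -0.2783, 0.142]
ee_rot: [[-0.982, -0.191, -0.001], [-0.191, 0.982, 0.0], [0.001, 0.001, -1.0]]
wrist_force: [0.1, 0.5, -0.0]
gripper_width: 0.746
gripper_force: 0.0
```

```bash
python3 - <<'E'
from h import *
print(r.sense()["tcp_pos"])
c=cap("top");T=cloud(c).reshape(-1,3);d=cap("side");S=cloud(d).reshape(-1,3)
for P in(T,S):
    q=P[np.hypot(P[:,0]-.5847,P[:,1]+.0275)<.025]
    t=q[(q[:,2]>.05)&(q[:,2]<.06)];print(len(q),len(t))
    if len(t)<9: continue
    A=np.linalg.lstsq(np.c_[t[:,:2],np.ones(len(t))],t[:,2],rcond=None)[0];print(t.mean(0),np.median(t[:,2]),np.degrees(np.arctan(A[:2])))
B=cv2.resize(d["img"][180:310,180:353],(798,600),interpolation=cv2.INTER_CUBIC);cv2.imwrite("pics/b4s.png",B)
E
```

```text
[ 0.54194634 -0.27826879  0.14203163]
0 0
404 254
[ 0.58546761 -0.02581107  0.05422314] 0.05430061917499887 [ 0.52276607 -0.73732684]
```

View pics/b4s.png

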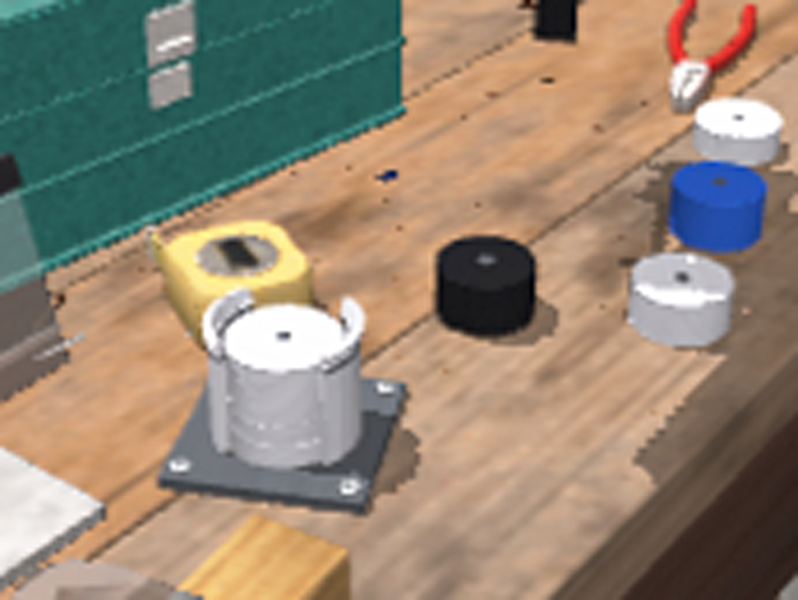

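The pack fills the gauge with its top at (283,335), flat and about 54–55 mm high. The spare discs, tape and block are where they were, and the arm is clear.

```bash
python3 -c "
from station import r
print(r.finish_job())"
```

```text
the job is handed in; nothing more can be done
None
```

I stacked the 10 mm and 30 mm discs flat on the 15 mm disc already in the gauge and handed the job in at about 15 s. The camera put the pack top at about 54 mm (nominal 55 mm, 2.5 mm allowed), the spare discs are still on the bench, and the hand-in returned no verdict.

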